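# Change over the warming plates in a soap workshop

## Robot

A 6-joint arm with a two-finger parallel gripper is mounted at the origin on the work surface. World frame = base frame: x ahead of the robot, y to its left, z up, the work surface at z = 0. Lengths are in m, angles in rad, forces in N, time in s.
With the tool pointing down it reaches from about 0.3 to 0.775 m from the base axis. Payload 14.6 kg.
Tool frame: the origin (TCP) lies at the very end of the fingers, on their centre line; the grasp point (between the pads) lies 19 mm behind it (env.tcp_to_grasp is the distance from the TCP to the grasp point, in m); x points along the fingers, z is the direction in which the jaws open and shut, and the axes are right-handed (so a half turn about x gives the same grasp; the last joint's range is limited). The gripper opens to 85 mm and grips with 20 to 120 N. Pads are 22 mm wide; open, the fingers measure 114 mm over their backs; the gripper's body (76 mm by 85 mm) begins 54 mm behind the grasp point. The pads swing forward as they close: fully open they stand 13 mm farther back than shut.
Start: joints at [-1.232, 0.3, 1.521, -0, 1.321, -0.067], TCP at [0.217, -0.505, 0.231] pointing down, gripper open.
Joint ranges: [-3.03, 3.03], [-0.79, 2.21], [0.23, 2.52], [-1.04, 4.18], [0, 3.07], [-2.55, 2.55]. Speed limits (rad/s): [2.22, 2.22, 2.57, 3.14, 3.14, 3.14].

## Interface

Orientations are given as a 3x3 rotation matrix whose columns are the frame's x, y, z axes.
In Python, from workcell import env gives the robot as it stands. Calls block until the motion is done:
- env.reach(position, orientation): joint-space move of the TCP to a pose.
- env.move_linear(position, orientation=None, speed=0.15, threshold=None): straight line of the TCP; orientation=None keeps the orientation; speed is the mean speed in m/s. With threshold (N) it stops when the force on the tool has changed by that much, and returns True; else False.
- env.movej(angles): joint-space move.
- env.command_gripper(opening): finger opening in m; the grip force is fixed at half the most; returns when the fingers have stopped.
- env.wait(seconds).
- env.ik(position, orientation): joint angles nearest the present ones, or None.
- env.observe(): the state.
- env.get_image(name): name is "scene" or "top" or "wrist"; returns a dict with "color" (400x640x3 uint8, red, green, blue), "mtx" (3x3 intrinsics, pixels), "dist" ([k1, k2, p1, p2, k3] as OpenCV has them; the pictures are not rectified), "world_to_cam" (4x4, takes a point from world to camera coordinates). Camera axes: x right, y up, looking along -z (the intrinsics and any distortion apply to the point x, -y, -z); pixel columns grow to the right and rows downward; lengths in m; the calibration is good to about 2 mm. A picture is of the moment at which its call begins. There is no depth.
A pose or a line that the arm cannot do raises env.MotionError and nothing moves.
- env.sign_off(): hands the job in, once; it reports no verdict.
The state is a dict: "time": time; "joint_positions": joint angles; "dq": joint speeds; "joint_torque": joint torques, N m; "position": TCP position; "ee_rot": TCP orientation; "contact_force": force on the tool from outside, world axes, zero at the start; "torque": the same for the moment, N m; "grip_width": finger opening in m.
Only numpy, scipy, OpenCV 4.12 (cv2) and the standard library are available. Lean on these libraries where they do the work, as an engineer would, in place of code of your own. Each camera call takes 0.05 s, during which the arm holds its last target. There are 200 camera calls.

## Task

The soap jug stands on one of the two warming plates, but the power has been left on at the other, empty one. First turn the rotary isolator handle of the empty plate fully back to off; then turn the handle of the plate with the jug fully to on, and leave the jug standing on its plate.

Things in the scene. Friction and masses are not known exactly. Their poses are not given: they have to be found in the camera images.
- grip_empty (a point): Black isolator handle of the unit with the EMPTY plate (starts on). Point on its vertical turning axis, half-way up its bar, 94 mm above the bench. Bar 14 mm thick, 69 to 107 mm above the bench, reaching 42 mm from the axis at the pointer end (white line on top), 24 mm at the other; x axis along the bar to the pointer end, z up, turning with it. Pinch across the bar from above; 48 mm round hub below, top 70 mm above the bench.
- handle_empty (a joint): Turn of the empty plate's handle, rad, growing clockwise from above: 0 = OFF (pointer straight away from the round plate, at a white dot on the housing), 1.047 = ON (60 degrees clockwise, at a white dash). An over-centre spring holds it at both end stops: it resists with 0.11 N m, fading to nothing at the middle (30 degrees), then snaps on to the other stop.
- grip_jug (a point): Black isolator handle of the unit with the JUG plate (starts off). Point on its vertical turning axis, half-way up its bar, 94 mm above the bench. Bar 14 mm thick, 69 to 107 mm above the bench, reaching 42 mm from the axis at the pointer end (white line on top), 24 mm at the other; x axis along the bar to the pointer end, z up, turning with it. Pinch across the bar from above; 48 mm round hub below, top 70 mm above the bench.
- handle_jug (a joint): Turn of the jug plate's handle, rad: same meaning, 0 = OFF (pointer straight away from the plate), 1.047 = ON (60 degrees clockwise from above), same over-centre spring and stops.
- plate_jug (a point): Centre of the top of the dark round plate (128 mm across, 38 mm above the bench) that carries the jug. Each of the two like units is fixed: white, 300 x 150 mm, deck 30 mm high with the plate at one end; at the other a grey housing 110 x 150 mm, top 60 mm above the bench, with the handle, its axis 165 mm from the plate's centre on the unit's middle line. x axis: from plate to handle.
- jug_mid (a point): Centre (half-way up) of the loose white plastic jug (like a large mug), 84 mm across, 90 mm high, with a side handle, standing on its plate; rim 128 mm above the bench. z axis up. To be left standing.
Mind the look-alikes: they are no part of the job. What is meant by the part that bears jug_mid is not green or purple, and is the larger of those in its own colour.

How it is judged:
On the way:
1. the empty plate's handle is back at off while the jug plate's handle is still off (value of joint each of handle_empty, handle_jug below 0.175 rad), for 0.2 s.
At the end, for the whole second after the job is handed in: The jug plate's handle is at on and the empty plate's handle at off, each within 10 degrees, and the jug stands upright on its plate, within 30 mm of the plate's centre (value of joint handle_jug above 0.872 rad and value of joint handle_empty below 0.175 rad and horizontal distance between jug_mid and plate_jug below 0.03 m and angle between jug_mid's own z axis and vertical below 0.15 rad); the robot touches nothing.
It fails at once if the jug is knocked over or tipped (more than 30 degrees) (angle between jug_mid's own z axis and vertical above 0.52 rad).
It also fails if it takes over 48 s, if anything falls off the work surface, if the arm or the gripper's body presses on something with over 40 N, if the wrist force passes 120 N, or if a joint passes its speed limit or range.

## Working session

There is one attempt and no reset: what is moved stays moved. The work goes in short steps, each a Python script; the robot and the scene stay as the last script left them, time stands still between calls to the robot, and variables do not carry over. Pictures are saved under pics/ and viewed, on a budget of 10 in all, crops included, one or two more only if the job needs it, and the job is handed in when it is done.

```bash
mkdir -p pics; python3 - <<'E'
from workcell import env
import cv2,pickle
d={}
for n in("top","scene"):
    d[n]=env.get_image(n); cv2.imwrite(f"pics/{n}0.png",d[n]["color"][:,:,::-1])
    print(n,d[n]["mtx"],d[n]["dist"],d[n]["world_to_cam"])
pickle.dump(d,open("d0.pkl","wb"))
o=env.observe();print(o["time"],o["ee_rot"],env.tcp_to_grasp)
E
```

```text
top [[384.7410158    0.         320.61370081]
 [  0.         384.7410158  200.13513392]
 [  0.           0.           1.        ]] [0.0276361 0.        0.        0.        0.       ] [[ 4.56535450e-03 -9.99989551e-01  2.35316552e-04  3.26261392e-02]
 [ 9.96554191e-01  4.56915941e-03  8.28182767e-02 -4.62427335e-01]
 [-8.28184865e-02 -1.43589096e-04  9.96564638e-01 -9.64971621e-01]
 [ 0.00000000e+00  0.00000000e+00  0.00000000e+00  1.00000000e+00]]
scene [[420.368033     0.         325.54309448]
 [  0.         420.368033   194.41095098]
 [  0.           0.           1.        ]] [-0.07827971  0.          0.          0.          0.        ] [[-0.3398529   0.9403846  -0.01329692  0.08573779]
 [-0.62400938 -0.21489249  0.7512879   0.22630741]
 [ 0.70364217  0.26362477  0.65984065 -1.36061873]
 [ 0.          0.          0.          1.        ]]
0.1 [[-3.65044263e-04  9.18772717e-01  3.94786729e-01]
 [ 9.78173121e-04  3.94786895e-01 -9.18772197e-01]
 [-9.99999455e-01  5.07772473e-05 -1.04283347e-03]] 0.0187
```

View pics/top0.png

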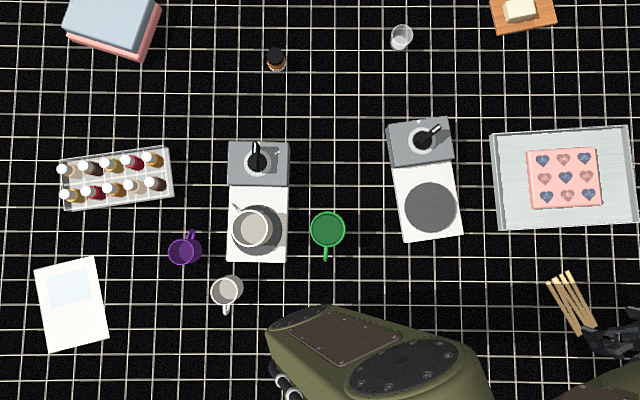

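View pics/scene0.png

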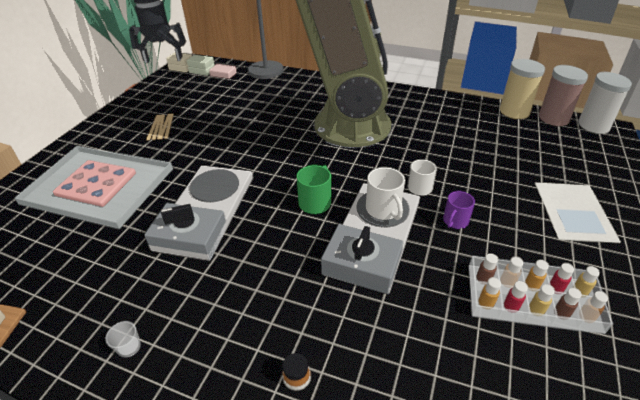

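The jug unit is on the left: handle at about (256,160), jug at (250,228). The empty unit is on the right: handle at about (423,139), plate at (430,208), pointer turned clockwise. I'll enlarge this region to measure it.

```bash
python3 - <<'E'
import cv2
i=cv2.imread("pics/top0.png")
a=cv2.resize(i[108:268,215:345],None,fx=3,fy=3,interpolation=cv2.INTER_CUBIC)
b=cv2.resize(i[108:268,345:475],None,fx=3,fy=3,interpolation=cv2.INTER_CUBIC)
c=cv2.hconcat([a,b])
for k in range(0,780,60): cv2.putText(c,str(215+k//3),(k,478),0,.35,(0,255,255)); cv2.line(c,(k,460),(k,468),(0,255,255))
for k in range(6,480,60): cv2.putText(c,str(108+k//3),(395,k+4),0,.35,(0,255,255))
cv2.imwrite("pics/c1.png",c)
E
```

```text
(no output)
```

View pics/c1.png

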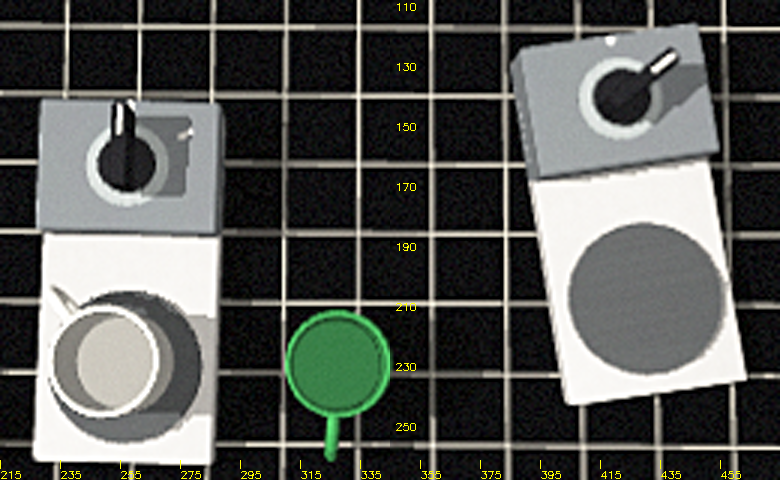

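```bash
cat > h.py <<'E'
import numpy as np,cv2,pickle
def proj(im,P):
    P=np.atleast_2d(np.asarray(P,float)); T=im["world_to_cam"]
    c=P@T[:3,:3].T+T[:3,3]; c=c*[1,-1,-1]
    return cv2.projectPoints(c,np.zeros(3),np.zeros(3),im["mtx"],np.array(im["dist"]))[0].reshape(-1,2)
def ray(im,uv,z):
    T=im["world_to_cam"];R=T[:3,:3]
    n=cv2.undistortPoints(np.array([[uv]],float),im["mtx"],np.array(im["dist"]))[0,0]
    d=R.T@np.array([n[0],-n[1],-1]); o=-R.T@T[:3,3]
    return o+d*(z-o[2])/d[2]
E
python3 - <<'E'
from h import *
from scipy.optimize import least_squares
im=pickle.load(open("d0.pkl","rb"))["top"]
def run(name,pts,off,x0):
    uv=np.array([[(u+.5)/3-.5+off,(v+.5)/3-.5+108] for *_,u,v in pts])
    def model(p):
        x,y,a,e=p; c,s=np.cos(a),np.sin(a)
        L=[((lx+(e if k else 0)),ly,lz) for k,lx,ly,lz,_,_ in pts]
        return proj(im,[[x+c*l[0]-s*l[1],y+s*l[0]+c*l[1],l[2]] for l in L])
    r=least_squares(lambda p:(model(p)-uv).ravel(),x0,loss="soft_l1")
    x,y,a,e=r.x; print(name,r.x,"yaw",np.degrees(a),"handle",x+.165*np.cos(a),y+.165*np.sin(a)); print(r.fun.reshape(-1,2).round(1).tolist())
# local: x plate->handle, +y left (image left)
w=.075
run("empty",[(0,0,0,.038,646,299),(0,.165,0,.06,620,97),(1,0,w,.06,522,48),(1,0,-w,.06,698,25),(1,-.11,-w,.06,718,155),(1,-.11,w,.06,540,180),(1,-.3,w,.03,568,405),(1,-.3,-w,.03,746,380)],345,[.45,-.25,.1,.22])
run("jug",[(0,0,0,.038,125,366.5),(0,.165,0,.06,127,165),(1,0,w,.06,42,100),(1,0,-w,.06,218,102),(1,-.11,-w,.06,217,234),(1,-.11,w,.06,38,230),(1,-.3,w,.03,33,459),(1,-.3,-w,.03,212,464)],215,[.4,.2,0,.22])
print("jug",ray(im,(215+105.5/3-.5,108+360.5/3-.5),.128))
for n,tip,ax,o in(("e",(672,55),(622,96),345),("j",(122,103),(126,165),215)):
    a,b=[ray(im,(o+q[0]/3-.33,108+q[1]/3-.33),.107) for q in(tip,ax)]
    print(n,a,b,np.degrees(np.arctan2(*(a-b)[1::-1])))
E
```

```text
empty [ 0.44587944 -0.55634764  0.15078224  0.21848684] yaw 8.639186148831998 handle 0.6090073320519016 -0.531562733262634
[[-1.0, -0.1], [-0.1, 0.3], [-1.9, 0.1], [0.3, -1.3], [2.6, -1.0], [0.5, -0.4], [-0.6, 1.5], [0.6, 1.2]]
jug [ 0.38586983  0.1943991  -0.01884015  0.21989737] yaw -1.0794613041532883 handle 0.5508405476616024 0.1912906627822635
[[0.0, -0.0], [0.4, 0.1], [-0.8, -0.9], [1.1, -0.1], [0.1, -0.1], [-1.4, -0.2], [-0.1, 0.7], [0.4, 0.4]]
jug [0.3901106  0.19464969 0.128     ]
e [ 0.63156034 -0.54446165  0.107     ] [ 0.59914253 -0.50498531  0.107     ] -50.607300669410016
j [0.59164263 0.1890837  0.107     ] [0.54245961 0.18510274 0.107     ] 4.627534884078644
```

The right-hand crop needs offset 215, since I concatenated the two crops. Fixing that.

```bash
python3 - <<'E'
from h import *
from scipy.optimize import least_squares
im=pickle.load(open("d0.pkl","rb"))["top"]
w=.075
pts=[(0,0,0,.038,646,299),(0,.165,0,.06,620,97),(1,0,w,.06,522,48),(1,0,-w,.06,698,25),(1,-.11,-w,.06,718,155),(1,-.11,w,.06,540,180),(1,-.3,w,.03,568,405),(1,-.3,-w,.03,746,380)]
uv=np.array([[(u+.5)/3-.5+215,(v+.5)/3-.5+108] for *_,u,v in pts])
def model(p):
    x,y,a,e=p; c,s=np.cos(a),np.sin(a)
    L=[((lx+(e if k else 0)),ly,lz) for k,lx,ly,lz,_,_ in pts]
    return proj(im,[[x+c*l[0]-s*l[1],y+s*l[0]+c*l[1],l[2]] for l in L])
r=least_squares(lambda p:(model(p)-uv).ravel(),[.45,-.25,.1,.22],loss="soft_l1")
x,y,a,e=r.x; print(r.x,np.degrees(a),"handle",x+.165*np.cos(a),y+.165*np.sin(a)); print(r.fun.reshape(-1,2).round(1).tolist())
A,b=[ray(im,(215+q[0]/3-.33,108+q[1]/3-.33),.107) for q in((672,55),(620,97))]
print(A,b,np.degrees(np.arctan2(*(A-b)[1::-1])))
# cross-check in scene image
s=pickle.load(open("d0.pkl","rb"))["scene"]
print(proj(s,[[x+.165*np.cos(a),y+.165*np.sin(a),.06],[x,y,.038],[.5508,.1913,.06],[.390,.1946,.128]]))
E
```

```text
[ 0.4448527  -0.23716566  0.14267351  0.21841772] 8.174589761507917 handle 0.6081762037630842 -0.21370431361588857
[[-0.6, -0.4], [-0.2, 0.5], [-0.7, 0.1], [0.4, -0.6], [1.0, -0.6], [-0.0, -0.6], [0.0, 0.8], [0.2, 1.0]]
[ 0.63168033 -0.24288447  0.107     ] [ 0.59807448 -0.20168216  0.107     ] -50.7982844295896
[[183.99837408 221.69205438]
 [214.21502676 183.53575111]
 [362.43578875 248.30637411]
 [384.92702873 177.9455977 ]]
```

Everything agrees: residuals are 1 px or less, the pointer sits at −51° against an expected −51.8°, and the scene projections land correctly. Next I'll hover over the empty unit's handle and check with the wrist camera.

```bash
cat >> h.py <<'E'
def rot(pointer_deg):
    b=np.radians(pointer_deg+90); x=np.array([0,0,-1.]); z=np.array([np.cos(b),np.sin(b),0])
    return np.column_stack([x,np.cross(z,x),z])
E=(0.608,-0.2137); EY=8.2; J=(0.5508,0.1913); JY=-1.1
ZG=0.077
E
python3 - <<'E'
from h import *
from workcell import env
for p,a in((E,EY-60),(E,EY),(J,JY),(J,JY-60)): print(np.round(env.ik([*p,ZG],rot(a)),2))
env.reach([*E,.2],rot(EY-60))
o=env.observe();print(o["time"],o["position"],o["joint_positions"])
im=env.get_image("wrist");pickle.dump(im,open("w1.pkl","wb"))
i=im["color"][:,:,::-1].copy()
a=np.radians(EY-60);u=np.array([np.cos(a),np.sin(a)])
for q in([*E,.107],[*(E+.042*u),.107],[*(E-.024*u),.107]):
    pt=proj(im,q)[0];print(pt);cv2.circle(i,tuple(int(v) for v in pt),3,(0,0,255),-1)
cv2.imwrite("pics/w1.png",i)
E
```

```text
[-0.39  0.66  1.37 -0.    1.11 -1.06]
[-0.39  0.66  1.37 -0.    1.11 -2.11]
[ 0.27  0.54  1.57 -0.    1.04 -1.28]
[ 0.27  0.54  1.57 -0.    1.04 -0.23]
1.875 [ 0.60758398 -0.21468253  0.20012814] [-3.96414802e-01  5.36024252e-01  1.26273990e+00 -1.58032490e-04
  1.34270023e+00 -1.06105584e+00]
[319.22720495 203.5632819 ]
[319.30690561 252.1165835 ]
[319.17661759 173.36264365]
```

View pics/w1.png

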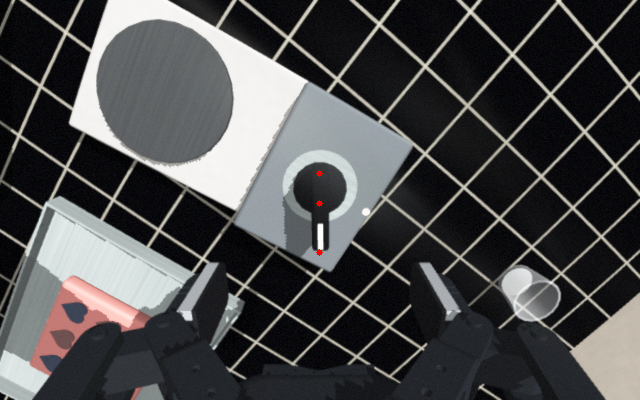

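The wrist view confirms the axis and bar: the tip projects to (319,252) and is seen at about (320,251), and the bar is vertical in the image. Pinching and turning it to off.

```bash
cat >> h.py <<'E'
def turn(env,P,a0,a1):
    def st(s):
        o=env.observe();print(s,round(o["time"],2),o["position"].round(4) if hasattr(o["position"],"round") else o["position"],"w",round(o["grip_width"],4),"F",np.round(o["contact_force"],1),"M",np.round(o["torque"],2))
    print(env.move_linear([*P,ZG],rot(a0),speed=.06,threshold=15)); st("down")
    env.command_gripper(0.0); st("grip")
    for f in(.35,.7,.95):
        env.reach([*P,ZG],rot(a0+f*(a1-a0))); st(f)
    env.command_gripper(.05); st("open")
    env.move_linear([*P,.2],speed=.1); st("up")
E
python3 - <<'E'
from h import *
from workcell import env
turn(env,E,EY-60,EY)
im=env.get_image("wrist");cv2.imwrite("pics/w2.png",im["color"][:,:,::-1])
E
```

```text
False
down 4.12 [ 0.6081 -0.2138  0.0773] w 0.0852 F [-0.   0.2  0.3] M [ 0.02 -0.03  0.03]
grip 4.78 [ 0.6081 -0.2137  0.0772] w 0.0131 F [-0.1  0.4  1.8] M [0.12 0.06 0.21]
0.35 5.22 [ 0.608  -0.2137  0.0772] w 0.0133 F [-1.2  1.2  2.9] M [ 0.18  0.13 -0.02]
0.7 5.66 [ 0.608  -0.2137  0.0772] w 0.0131 F [-1.5  0.1  3.9] M [0.15 0.21 0.04]
0.95 6.02 [ 0.608  -0.2138  0.0771] w 0.0131 F [-1.2  0.8  3.9] M [0.02 0.28 0.1 ]
open 6.46 [ 0.608  -0.2137  0.0769] w 0.0501 F [-0.8 -1.3 -0.3] M [-0.01 -0.   -0.04]
up 7.84 [ 0.6078 -0.2136  0.1992] w 0.0503 F [-0.5 -0.5 -0.6] M [0.03 0.01 0.  ]
```

View pics/w2.png

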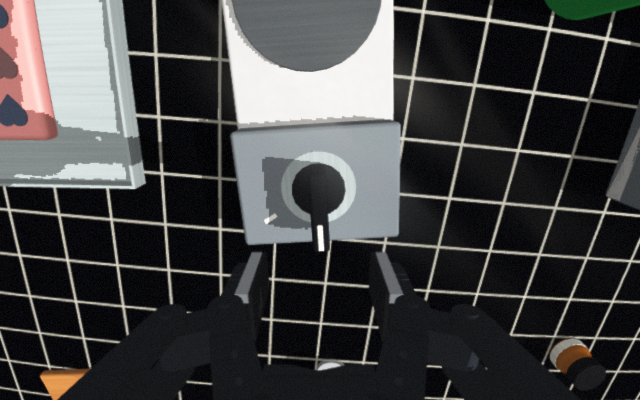

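The pointer now points straight away from the empty plate, covering the off dot, with its tip at about (320,250). Now the jug handle, looking from the hover first.

```bash
python3 - <<'E'
from h import *
from workcell import env
env.reach([*J,.2],rot(JY))
env.command_gripper(.085)
o=env.observe();print(o["time"],o["position"])
im=env.get_image("wrist")
i=im["color"][:,:,::-1].copy()
a=np.radians(JY);u=np.array([np.cos(a),np.sin(a)])
for q in([*J,.107],[*(J+.042*u),.107],[*J,.07]):
    pt=proj(im,q)[0];print(pt);cv2.circle(i,tuple(int(v) for v in pt),2,(0,0,255),-1)
cv2.imwrite("pics/w3.png",i)
E
```

```text
9.85 [0.55087386 0.19116013 0.19998607]
[318.07498016 203.73559264]
[318.12447002 252.29430969]
[318.0873835  189.91264175]
```

View pics/w3.png

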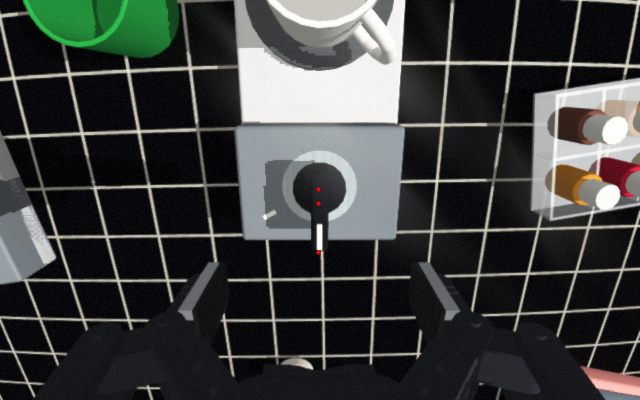

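The jug handle is lined up: hub centre at about (319,188), tip at about (319,250), pointer at off. Turning it to on.

```bash
python3 - <<'E'
from h import *
from workcell import env
turn(env,J,JY,JY-60)
env.reach([0.45,-0.02,.3],rot(JY-60))
env.reach([0.217,-0.505,0.231],rot(-67-90))
env.wait(.3)
im=env.get_image("top")
c=cv2.resize(im["color"][108:268,215:475,::-1],None,fx=3,fy=3,interpolation=cv2.INTER_CUBIC)
cv2.imwrite("pics/end.png",c);o=env.observe();print(o["time"],o["contact_force"])
E
```

```text
False
down 12.1 [0.5509 0.1913 0.0773] w 0.0849 F [ 1.4  0.8 -0.1] M [0.04 0.06 0.05]
grip 12.75 [0.5508 0.1916 0.0772] w 0.0133 F [-1.6  3.5  3. ] M [ 0.56  0.21 -0.02]
0.35 13.19 [0.5508 0.1915 0.0772] w 0.0129 F [-2.   4.2  3.9] M [0.67 0.36 0.03]
0.7 13.63 [0.5508 0.1915 0.0772] w 0.0131 F [-3.1  4.2  5.3] M [ 0.64  0.56 -0.08]
0.95 13.99 [0.5507 0.1915 0.0772] w 0.013 F [-2.4  4.8  5.4] M [ 0.68  0.64 -0.11]
open 14.43 [0.5508 0.1911 0.0769] w 0.0501 F [ 0.  -0.1  0.4] M [ 0.01 -0.02 -0.01]
up 15.82 [0.5506 0.1912 0.1993] w 0.0502 F [-0.   0.2 -0.7] M [ 0.06  0.   -0.08]
19.125 [-0.46608231 -0.32182745  0.23866913]
```

View pics/end.png

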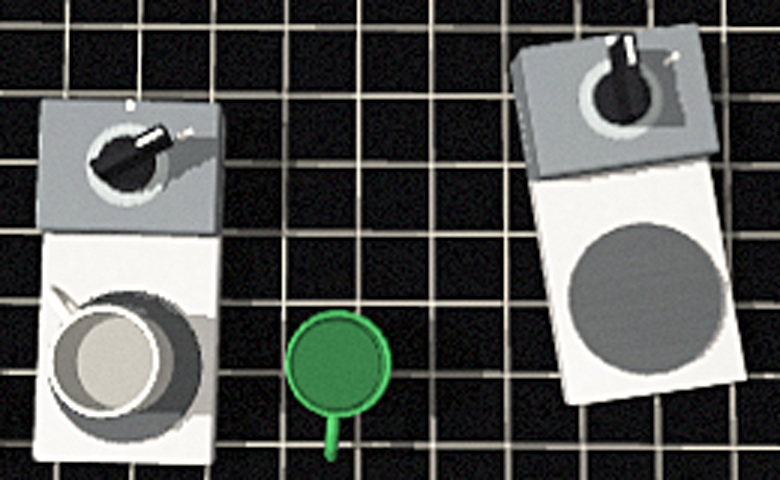

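The jug plate's pointer (tip about (172,130)) is at its dash and the empty plate's pointer (tip about (625,38)) is at its dot. The jug hasn't moved; its rim centre is still at about (105,360).

```bash
python3 -c "
from workcell import env
env.sign_off();print(env.observe()['time'])"
```

```text
the job is handed in; nothing more can be done
the job is handed in; nothing more can be done
```

I turned the empty plate's handle back to off first. Then I turned the jug plate's handle to on, moved the arm clear and handed the job in at about 19 s of the 48 s allowed.

- **Handles:** in the last top picture the empty plate's pointer stands at its dot (off) and the jug plate's at its dash (on). I judged this by eye and did not measure the final angles. I turned each handle about 57° and left the spring to carry it to the stop.
- **Jug:** it stands where it started, about 4 mm from the plate's centre by my first measurement, and the last picture shows the rim unmoved.
- **Forces:** the largest reading I took was about 8 N, against a wrist limit of 120 N.
- **Failed checks:** no check on the robot failed or disagreed. My first position fit for the empty unit used a wrong crop offset, which I corrected before moving the arm.

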